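# Unlock the rotary stage and hold the keyed spindle home in its hub

### The job

Press the unlock button on the control box fully down and let it come up again, then take the square-headed keyed spindle out of the rack and push it into the hub of the rotary stage, turning it until its key slips into the keyway, and on down against the ejector spring until its collar sits flush on the hub. Finish while still holding it pressed home there, because the spring would lift it out if you let go. Leave the plain spindle in the rack and do not disturb the other things on the bench.

Things in the scene. Friction and masses are not known exactly. Their poses are not given: they have to be found in the camera images.
- spindle: Loose metal spindle, about 250 g, 84 mm tall, upright in one of the rack's holes. Origin: centre of the shaft's lower end, z up the shaft. Round shaft 20 mm thick, z 0 to 42 mm, lowest 3.5 mm tapered; collar 46 mm across, z 42 to 47; square head to grip, 28 x 28 mm, z 47 to 81, sides along x and y; on its top a dark rib 14 x 4 x 3 mm from the centre to the +x side, above the key.
- spindle_collar (a point): Centre of the underside of the spindle's collar, 42 mm above the shaft's lower end; same axes as the spindle.
- key_foot (a point): Lower end of the spindle's key, 10 mm above the shaft's lower end, 16 mm from the axis on the +x side. The key is 6 mm wide, stands 6 mm out of the shaft and runs from here up to the collar; the shaft below it is a plain round pilot.
- plain_spindle: Loose spindle like the other one but without a key and with a round head 30 mm in diameter and no rib; stands in the rack's other hole (which hole is which varies) and must stay there. Origin at its lower end.
- rack: Fixed white rack: a plate 70 x 170 mm on two end walls, its top 66 mm above the bench, with two round 37 mm holes 45 mm either side of its centre along its y axis. The spindles hang in the holes by their collars, with a few mm of play; lift straight up. Origin: centre of its underside.
- hub: Fixed metal hub on the rotary stage, bright on top and dark inside: a many-sided collar about 56 mm across, 55 mm high, 20 mm of it above the stage's grey drum. Bore 22 mm in diameter with a keyway 8 mm wide that reaches 18 mm from the axis on the hub's +x side, seen from above as a slot beside the bore. Origin: on the bore's axis, 55 mm below the rim; z up.
- hub_mouth (a point): Centre of the bore at the hub's rim, 67 mm above the bench; same axes as the hub (x points along the keyway). The spindle goes in only when its x axis lies along this x axis within about 4 degrees; otherwise the pilot enters 10 mm and the key rests on the rim.
- ejector (a joint): Travel of the brass spring plunger inside the bore, m: 0 free, grows as it is pushed down. Its free top lies 28 mm below the rim, so the shaft meets it with the collar 14 mm above the rim; about 0.014 when the collar is on the rim. The spring pushes back with 4 N at first and 10 N at the end, more than the spindle's weight.
- stage: Fixed rotary stage: dark base plate 130 x 130 x 12 mm with a grey drum 120 mm in diameter, 47 mm above the bench, around the hub. Origin: centre of its underside.
- unlock (a joint): Travel of the unlock button, m: 0 up, 0.006 fully down (about 5 N). It springs back when released.
- unlock_top (a point): Centre of the top of the unlock button, a white round push button 28 mm in diameter in a black housing on top of the grey control box (85 x 85 x 45 mm). It is pressed straight down.
- dish: Bystander: closed glass petri dish, 65 mm across, 16 mm high. Origin: centre of its underside.
- objective: Bystander: dark microscope objective standing on end, 34 mm across, 50 mm high. Origin: centre of its underside.
- slide_box: Bystander: wooden slide box 85 x 100 x 34 mm. Origin: centre of its underside.
- bottle: Bystander: amber glass bottle, 68 mm across, 150 mm high. Origin: centre of its underside.
- tissue_box: Bystander: green carton of wipes 120 x 220 x 80 mm. Origin: centre of its underside.
- beaker: Bystander: glass beaker, 66 mm across, 85 mm high. Origin: centre of its underside.
- driver: Bystander: black-handled screwdriver 150 mm long, lying flat.

How it is judged:
By the outcome, as a careful person would: the job done as asked, in the order asked, and still so for the second after the job is handed in, while the arm keeps its last pose, push and grip.
It also fails if it takes over 64 s, if anything falls off the work surface, if the arm or the gripper's body presses on something with over 40 N, if the wrist force passes 120 N, or if a joint passes its speed limit or range.

### The arm

A 6-joint arm with a two-finger parallel gripper is mounted at the origin on the work surface. World frame = base frame: x ahead of the robot, y to its left, z up, the work surface at z = 0. Lengths are in mm, angles in degrees, forces in N, time in s.
With the tool pointing down it reaches from about 300 to 825 mm from the base axis. Payload 5.4 kg.
Tool frame: the origin (TCP) lies midway between the tips of the shut fingers; the grasp point (between the pads) lies 19 mm behind it; z points along the fingers, y is the line along which they close (so a half turn about z gives the same grasp; the last joint's range is limited). The gripper opens to 92 mm and grips with 3 to 60 N. Pads are 20 mm wide; open, the fingers measure 128 mm over their backs; the gripper's body (75 mm by 189 mm) begins 69 mm behind the grasp point.
Start: joints at [-89.33, 9.076, 91.501, -0, 79.423, -12.038], TCP at [126.469, -560.903, 214.601] pointing down, gripper open.
Joint ranges: [-166.64, 166.64], [-54.1, 131.32], [10.49, 154.53], [-73.88, 253.88], [9.74, 151.15], [-171.62, 171.62]. Speed limits (degrees/s): [147.25, 147.25, 180, 180, 180, 180].

### API

Orientations are given as a 3x3 rotation matrix whose columns are the frame's x, y, z axes.
In Python, from rig import read_state, read_camera, close_job gives the robot as it stands. The module is installed in compiled form; this text tells all that it offers.
- The arm moves only by the shell command python3 -m crank 'ROWS' [FORCE]. ROWS is text: rows parted by semicolons, each of 5 numbers parted by spaces: the opening, from 0 (shut) to 1 (fully open), then the shift along the tool's x, y, z in cm, then the turn about the tool's z in rad. A call has 1 to 20 rows; each row shifts and turns the commanded pose from where the row before left it, along the tool's axes as they then stand; what a row does not reach is not made up. A row lasts 1/12 s, in which the tool goes at most 41.7 mm and 7.16 degrees, less where a joint would pass 70% of its speed; a pose out of reach is approached as far as the arm can. A call is refused whole if a number of a shift passes 4.17 or a number of a turn 0.125, either way. A call with a gripper value outside its range is refused whole. The fingers move at their own pace and stop on an object; FORCE is the grip in N (left out, the last holds). Time passes only in rows, so rows that do not move let the fingers close. It gives the time, the measured TCP pose, the force, the opening and the grip force at its end, in the units of the state.
- read_state(): the state, without advancing time (a new reading comes with each control period).
- read_camera(name): name is "scene" or "top" or "wrist"; returns a dict with "pixels" (384x512x3 uint8, red, green, blue), "range_z" (384x512 float32, mm along the optical axis (not along the pixel's ray), 0 where there is no reading), "intrinsics" (3x3 intrinsics, pixels), "eye" and "attitude" of the camera in the world. Camera axes: x right, y down, z forward; pixel columns grow to the right and rows downward; lengths in mm; the calibration is good to about 2 mm. A picture is of the moment at which its call begins.
- close_job(): hands the job in; it is judged then, once.
The state is a dict: "t": time; "joint_pos": joint angles; "qvel": joint speeds; "joint_torque": joint torques, N m; "eef_pos": TCP position; "ee_rot": TCP orientation; "ft_force": force on the tool from outside, world axes, zero at the start; "moment": the same for the moment, N m; "finger_gap": finger opening in mm; "gripper_force": force on a finger pad.
Only numpy, scipy, OpenCV 4.12 (cv2) and the standard library are available. Lean on these libraries where they do the work, as an engineer would, in place of code of your own. Each camera call takes 0.05 s, during which the arm holds its last target. There are 200 camera calls.

## Working session

There is one attempt and no reset: what is moved stays moved. The work goes in short steps, Python scripts to look and compute and a shell command to move; the robot and the scene stay as the last step left them, time stands still between calls to the robot, and variables do not carry over. Pictures are saved under pics/ and viewed, at most 10 in all, crops included, and the job is handed in when it is done.

```bash
mkdir -p pics; cat > h.py <<'E'
import numpy as np, cv2
from rig import read_state, read_camera, close_job
def grab(n):
    c=read_camera(n); return c
def world(c,u,v,z=None):
    """pixel -> world: depth if z None, else ray onto plane z"""
    K=np.array(c["intrinsics"]);R=np.array(c["attitude"]);e=np.array(c["eye"])
    d=R@np.linalg.solve(K,np.array([u,v,1.0]))
    if z is None: return e+d*float(c["range_z"][int(round(v)),int(round(u))])
    return e+d*(z-e[2])/d[2]
def cloud(c):
    K=np.array(c["intrinsics"]);R=np.array(c["attitude"]);e=np.array(c["eye"])
    v,u=np.mgrid[:384,:512]; p=np.stack([u,v,np.ones_like(u)],-1)@np.linalg.inv(K).T
    return e+(p*c["range_z"][...,None])@R.T
def save(c,name): cv2.imwrite("pics/"+name,cv2.cvtColor(c["pixels"],cv2.COLOR_RGB2BGR))
E
python3 - <<'E'
from h import *
a=grab("top");b=grab("scene")
print(a["eye"],a["attitude"],a["intrinsics"])
im=np.hstack([a["pixels"],b["pixels"]])
save(a,"top0.png");save(b,"scene0.png")
s=read_state();print({k:np.round(s[k],2) for k in s})
E
```

```text
[ 455.13760003   31.61392376 1283.51370487] [[ 0.02916679 -0.99670928  0.07563004]
 [-0.99898849 -0.03165671 -0.03193502]
 [ 0.03422413 -0.07462209 -0.99662443]] [[394.75739363   0.         250.28018128]
 [  0.         394.75739363 184.75694176]
 [  0.           0.           1.        ]]
{'t': np.float64(0.1), 'joint_pos': array([-89.33,   9.11,  91.56,   0.  ,  79.42, -12.04]), 'qvel': array([-0.01, -0.02, -0.22,  0.04, -0.09, -0.02]), 'joint_torque': array([-0.000e+00, -3.865e+01, -3.230e+01,  7.000e-02,  3.000e-02,
       -0.000e+00]), 'eef_pos': array([ 126.48, -560.34,  213.71]), 'ee_rot': array([[ 0.98,  0.22, -0.  ],
       [ 0.22, -0.98,  0.  ],
       [ 0.  , -0.  , -1.  ]]), 'ft_force': array([-0.77, -0.1 ,  0.51]), 'moment': array([-0.04, -0.03,  0.03]), 'gripper_force': np.float64(0.0), 'finger_gap': np.float64(91.9)}
```

View pics/top0.png

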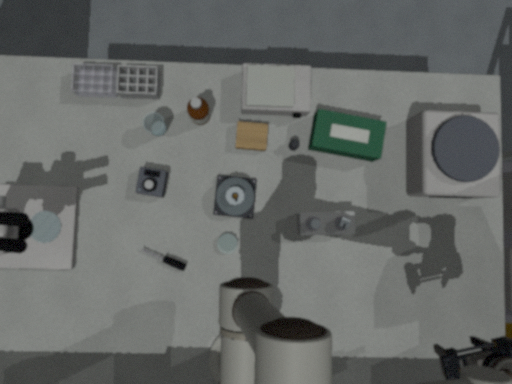

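The top view shows the control box with its button at (149,184), the hub at (236,196), and the rack at (328,223) with heads at about (313,224) and (345,218). The dish is at (227,242), the driver at (165,258), the green carton at (348,134).

```bash
python3 - <<'E'
from h import *
a=grab("top")
for n,u,v,z in [("btn",149,184,55),("hub",236,196,67),("headL",313,224,105),("headR",344,220,105),("rackc",328,223,66),("bottle",198,108,150),("dish",227,242,16)]:
    print(n,np.round(world(a,u,v,z)),np.round(world(a,u,v)))
p=cloud(a);
# heads and rack by height
m=(p[...,2]>85)&(p[...,2]<115); m[:, :285]=0;m[:200]=0;m[250:]=0;m[:,370:]=0
n,l,st,ce=cv2.connectedComponentsWithStats(m.astype(np.uint8))
for i in range(1,n):
  if st[i,4]>15: q=p[l==i]; print(st[i],ce[i],np.median(q,0).round(1))
im=cv2.cvtColor(a["pixels"],cv2.COLOR_RGB2BGR)
c1=cv2.resize(im[150:260,280:380],None,fx=4,fy=4,interpolation=cv2.INTER_CUBIC)
c2=cv2.resize(im[150:260,190:290],None,fx=4,fy=4,interpolation=cv2.INTER_CUBIC)
cv2.imwrite("pics/crop1.png",cv2.convertScaleAbs(np.hstack([c1,c2]),alpha=1.4))
E
```

```text
btn [541. 306.  55.] [540. 303.  67.]
hub [511.  36.  67.] [513.  36.  38.]
headL [ 433. -197.  105.] [ 433. -197.  107.]
headR [ 448. -290.  105.] [ 448. -290.  105.]
rackc [ 437. -251.   66.] [ 437. -251.   69.]
bottle [760. 154. 150.] [766. 156. 127.]
dish [366.  60.  16.] [366.  60.  15.]
[338 217  13  12 104] [344.26923077 222.36538462] [ 441.3 -290.8  104.6]
[310 219  11  10  86] [314.86046512 223.1627907 ] [ 436.  -202.6  104.4]
```

View pics/crop1.png

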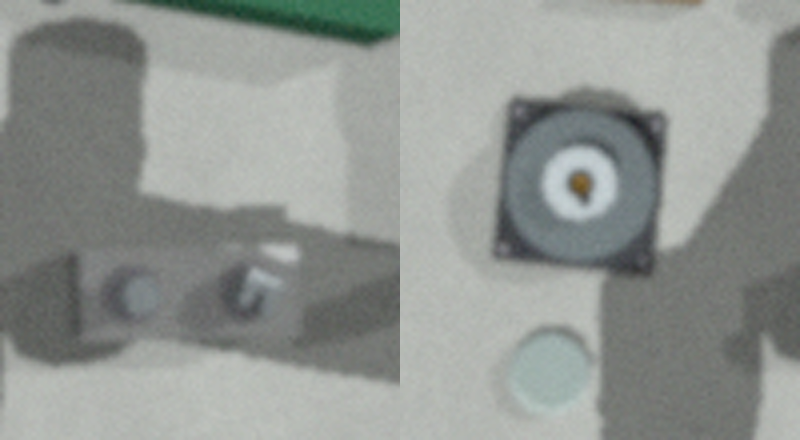

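The keyed spindle (square head, light rib) is the right one in the rack, at about (443,-291). The hub's keyway points roughly to image-down (-x). I'll go above the rack for a wrist view.

```bash
cat >> h.py <<'E'
def to(x,y,z,yaw=None):
    s=read_state();R=np.array(s["ee_rot"]);d=R.T@(np.array([x,y,z])-s["eef_pos"])/10
    cur=np.degrees(np.arctan2(R[1,0],R[0,0]))
    print("shift cm",d.round(2),"yaw now",cur.round(2),"pos",np.round(s["eef_pos"],1))
    # tool z down: turn about tool z = -world yaw
    if yaw is not None: print("turn rad",np.round(-np.radians((yaw-cur+180)%360-180),3))
E
python3 -m crank '1 3.3 -2.05 -0.4 0;1 3.3 -2.05 -0.4 0;1 3.3 -2.05 -0.4 0;1 3.3 -2.05 -0.4 0;1 3.3 -2.05 -0.4 0;1 3.3 -2.05 -0.4 0;1 3.3 -2.05 -0.4 0;1 3.3 -2.05 -0.4 0;1 3.3 -2.05 -0.4 0;1 3.3 -2.05 -0.4 0;1 0 0 0 0;1 0 0 0 0;1 0 0 0 0'
python3 - <<'E'
from h import *
c=grab("wrist");save(c,"w1.png");print(c["eye"],c["attitude"]);s=read_state();print(s["eef_pos"],s["ee_rot"])
E
```

```text
t: 1.23
eef_pos: [402.8, -288.6, 254.2]
ee_rot: [[0.975, 0.22, -0.001], [0.22, -0.975, 0.0], [-0.001, -0.0, -1.0]]
ft_force: [-0.3, -0.5, -0.0]
finger_gap: 91.7
gripper_force: 0.0
[ 474.97998488 -272.30560886  425.10099596] [[ 2.19216899e-01 -9.40801345e-01 -2.58528104e-01]
 [-9.75676112e-01 -2.11455658e-01 -5.78154706e-02]
 [-2.74357881e-04  2.64913824e-01 -9.64272052e-01]]
[ 402.47421638 -288.97663165  254.16125494] [[ 9.75737200e-01  2.18943127e-01 -9.07509532e-04]
 [ 2.18943416e-01 -9.75737530e-01  2.30817500e-04]
 [-8.34955204e-04 -4.23910458e-04 -9.99999562e-01]]
```

View pics/w1.png

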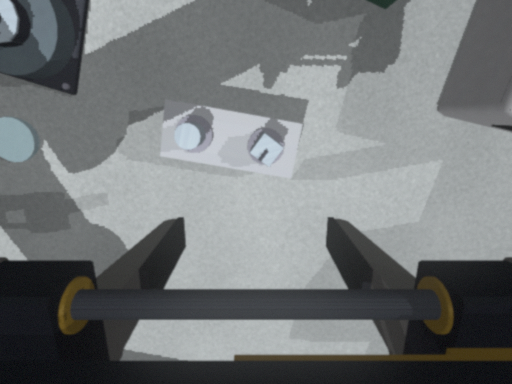

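The wrist view shows the plain round head at (187,135) and the square head with its dark rib at (266,148), the rib going to lower-left of centre. Measuring it.

```bash
cat > spin.py <<'E'
from h import *
def spindle(ztop=105):
    c=grab("wrist");p=cloud(c);g=cv2.cvtColor(c["pixels"],cv2.COLOR_RGB2GRAY)
    m=((abs(p[...,2]-ztop)<9)&(c["range_z"]>0)).astype(np.uint8)
    n,l,st,ce=cv2.connectedComponentsWithStats(m); out=[]
    for i in range(1,n):
        if st[i,4]<150: continue
        k=l==i; uv=np.argwhere(k)[:,::-1]
        P=np.array([world(c,u,v,ztop)[:2] for u,v in uv]).astype(np.float32)
        r=cv2.minAreaRect(P)
        thr=np.median(g[k])*0.6; d=P[g[k]<thr]
        print(st[i],"z",np.median(p[k][:,2]).round(1),"rect",np.round(r[0],1),np.round(r[1],1),round(r[2],1),"dark",len(d),d.mean(0).round(1) if len(d) else "")
        out.append((r,d))
    return c
E
python3 - <<'E'
from spin import *
c=spindle();im=cv2.cvtColor(c["pixels"],cv2.COLOR_RGB2BGR)
cv2.imwrite("pics/w1c.png",cv2.resize(im[90:190,150:310],None,fx=5,fy=5,interpolation=cv2.INTER_CUBIC))
E
```

```text
[486  44  26  77 808] z 104.1 rect [ 557.3 -519.3] [77.9 26.5] 26.0 dark 0 
[174 122  28  27 594] z 105.8 rect [ 434.6 -204.3] [28.5 30.4] 12.6 dark 23 [ 441.3 -215.6]
[250 132  34  35 634] z 105.9 rect [ 438.2 -293.2] [28.4 28.6] 65.7 dark 33 [ 431.3 -290.2]
```

View pics/w1c.png

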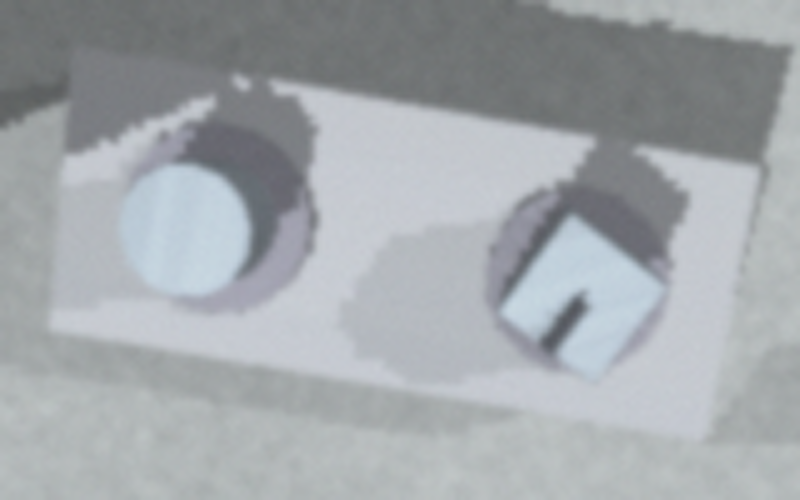

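```bash
python3 -m crank '0 1.32 -3.33 0 0;0 1.32 -3.33 0 0;0 1.32 -3.33 0 0;0 1.32 -3.33 0 0;0 1.32 -3.33 0 0;0 1.32 -3.33 0 0;0 1.32 -3.33 0 0;0 1.32 -3.33 0 0;0 1.32 -3.33 0 0;0 0 0 0 0;0 0 0 0 0;0 0 0 0 0'
python3 - <<'E'
from h import *
c=grab("wrist");save(c,"w2.png")
to(541,304,110)
E
```

```text
t: 2.33
eef_pos: [453.1, 28.8, 254.4]
ee_rot: [[0.976, 0.219, -0.001], [0.219, -0.976, -0.001], [-0.001, 0.0, -1.0]]
ft_force: [0.1, -0.1, 0.2]
finger_gap: 13.7
gripper_force: 0.0
shift cm [ 14.58 -24.99  14.43] yaw now 12.57 pos [453.2  28.5 254.4]
```

View pics/w2.png

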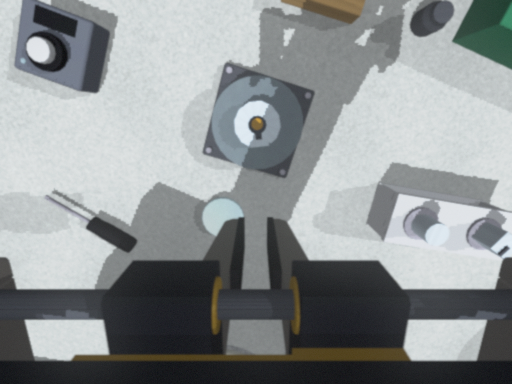

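Wrist view: hub ring at (257,124) with its keyway slot at about (259,135), button top at (41,49), dish at (222,215), driver at (95,222).

```bash
cat > hub.py <<'E'
from h import *
def hub(u0,v0,rad=45,show=None):
    c=grab("wrist");p=cloud(c);g=cv2.cvtColor(c["pixels"],cv2.COLOR_RGB2GRAY)
    U,V=np.meshgrid(np.arange(512),np.arange(384))
    near=(np.hypot(U-u0,V-v0)<rad)
    top=near&(abs(p[...,2]-67)<7)
    print("top z",np.median(p[top][:,2]).round(1))
    cnt=max(cv2.findContours(top.astype(np.uint8),cv2.RETR_EXTERNAL,cv2.CHAIN_APPROX_NONE)[0],key=cv2.contourArea)[:,0]
    fill=cv2.drawContours(np.zeros(g.shape,np.uint8),[cnt[:,None]],-1,1,-1)
    W=np.array([world(c,u,v,67)[:2] for u,v in cnt],np.float32)
    (cx,cy),r=cv2.minEnclosingCircle(W); el=cv2.fitEllipse(W)
    print("outer circle",round(cx,1),round(cy,1),round(r,1),"ellipse",np.round(el[0],1),np.round(el[1],1))
    v,u=np.nonzero(fill); P=np.array([world(c,a,b,67)[:2] for a,b in zip(u,v)])
    rr=np.hypot(*(P-el[0]).T); dark=(g[v,u]<0.62*np.percentile(g[v,u],70))&(rr<20)
    D=P[dark]; print("hole area mm2",len(D)*(np.pi*28**2)/len(P))
    # bore centre: hull/median, slot: beyond 12.5 mm
    ctr=np.array(el[0])
    for _ in range(4):
        d=D-ctr; R=np.hypot(*d.T); s=d[R>13].mean(0); a=np.arctan2(s[1],s[0])
    print("slot n",(R>13).sum(),"dir deg",np.degrees(a).round(1),"rmax",R.max().round(1), "hole centroid",D.mean(0).round(1))
    if show: cv2.imwrite("pics/"+show,cv2.resize(cv2.cvtColor(c["pixels"],cv2.COLOR_RGB2BGR)[v0-50:v0+50,u0-50:u0+50],None,fx=5,fy=5,interpolation=cv2.INTER_CUBIC))
    return c
E
python3 - <<'E'
from hub import *
c=hub(257,124)
p=cloud(c);g=cv2.cvtColor(c["pixels"],cv2.COLOR_RGB2GRAY)
m=(g>190).astype(np.uint8);n,l,st,ce=cv2.connectedComponentsWithStats(m);k=l==l[49,41]
z=np.median(p[k][:,2]);print("button",k.sum(),z)
v,u=np.nonzero(k);W=np.array([world(c,a,b,z)[:2] for a,b in zip(u,v)],np.float32);print(cv2.minEnclosingCircle(W),cv2.minAreaRect(W))
E
```

```text
top z 67.6
outer circle 512.0 39.6 28.8 ellipse [512.3  39.9] [54.9 55.8]
hole area mm2 464.55323111018885
slot n 46 dir deg -162.1 rmax 19.6 hole centroid [509.5  38.4]
button 416 67.75904096228092
((539.433837890625, 304.90716552734375), 12.715056419372559) ((539.5008544921875, 304.8134460449219), (24.902267456054688, 23.786434173583984), 1.5346014499664307)
```

```bash
python3 -m crank '0 1.81 -3.14 1.0 0;0 1.81 -3.14 1.0 0;0 1.81 -3.14 1.0 0;0 1.81 -3.14 1.0 0;0 1.81 -3.14 1.0 0;0 1.81 -3.14 1.0 0;0 1.81 -3.14 1.0 0;0 1.81 -3.14 1.0 0;0 0 0 3 0;0 0 0 3 0;0 0 0 2.3 0;0 0 0 0 0;0 0 0 0 0'
python3 -c "
from h import *
to(539.5,305,69)"
```

```text
t: 3.52
eef_pos: [538.9, 305.3, 90.5]
ee_rot: [[0.976, 0.218, -0.003], [0.218, -0.976, -0.001], [-0.003, 0.0, -1.0]]
ft_force: [0.4, 0.3, -0.0]
finger_gap: 0.5
gripper_force: 0.0
shift cm [0.06 0.04 2.15] yaw now 12.58 pos [538.9 305.3  90.5]
```

```bash
python3 -m crank '0 0 0 1.0 0;0 0 0 0.9 0;0 0 0 0.3 0;0 0 0 0.2 0;0 0 0 0.2 0;0 0 0 0.1 0;0 0 0 0 0;0 0 0 0 0'
```

```text
t: 4.18
eef_pos: [539.4, 307.0, 65.1]
ee_rot: [[0.975, 0.22, 0.0], [0.22, -0.975, -0.0], [0.0, 0.0, -1.0]]
ft_force: [-1.6, -1.6, 1.8]
finger_gap: 0.5
gripper_force: 1.3
```

```bash
python3 -m crank '0 0 0 0.2 0;0 0 0 0.2 0;0 0 0 0.2 0;0 0 0 0 0;0 0 0 0 0;0 0 0 0 0'
```

```text
t: 4.68
eef_pos: [539.8, 307.3, 61.2]
ee_rot: [[0.975, 0.22, 0.001], [0.22, -0.975, -0.0], [0.001, 0.0, -1.0]]
ft_force: [-6.9, -3.8, 17.1]
finger_gap: 0.4
gripper_force: 8.4
```

Button bottomed at 17 N with ~6 mm travel. Release, rise, turn to the spindle's sides.

```bash
python3 -m crank '0 0 0 -0.8 0;0 0 0 -0.8 0;0 0 0 -1 0;0 0 0 -1 0;0.6 0 0 -1.4 -0.116;0.6 0 0 -1.4 -0.116;0.6 0 0 -1.4 -0.116;0.6 0 0 -1.4 -0.116;0.6 0 0 -1.4 -0.116;0.6 0 0 -1.4 -0.116;0.6 0 0 -1.4 -0.116;0.6 0 0 -1.4 -0.116;0.6 0 0 0 0;0.6 0 0 0 0'
python3 -c "
from h import *
print(read_state()['joint_pos'].round(1))
to(424,-320,210,65.7)"
```

```text
t: 5.85
eef_pos: [539.8, 307.3, 207.5]
ee_rot: [[0.412, 0.911, 0.002], [0.911, -0.412, 0.001], [0.002, 0.001, -1.0]]
ft_force: [-1.3, -1.0, -0.5]
finger_gap: 55.5
gripper_force: 0.0
[18.5 16.  84.2  0.  79.7 42.8]
shift cm [-61.94  15.27  -0.32] yaw now 65.7 pos [539.8 307.3 207.5]
turn rad -0.0
```

```bash
python3 -m crank '0.6 -3.87 0.955 0 0;0.6 -3.87 0.955 0 0;0.6 -3.87 0.955 0 0;0.6 -3.87 0.955 0 0;0.6 -3.87 0.955 0 0;0.6 -3.87 0.955 0 0;0.6 -3.87 0.955 0 0;0.6 -3.87 0.955 0 0;0.6 -3.87 0.955 0 0;0.6 -3.87 0.955 0 0;0.6 -3.87 0.955 0 0;0.6 -3.87 0.955 0 0;0.6 -3.87 0.955 0 0;0.6 -3.87 0.955 0 0;0.6 -3.87 0.955 0 0;0.6 -3.87 0.955 0 0;0.6 0 0 0 0;0.6 0 0 0 0;0.6 0 0 0 0;0.6 0 0 0 0'
python3 -c "
from spin import *
spindle()
to(438,-293,150,65.7)"
```

```text
t: 7.52
eef_pos: [425.8, -319.0, 205.9]
ee_rot: [[0.408, 0.913, -0.001], [0.913, -0.408, 0.001], [0.001, -0.001, -1.0]]
ft_force: [-0.5, -0.1, -0.2]
finger_gap: 55.3
gripper_force: 0.0
[195  56  35  35 938] z 105.8 rect [ 434.2 -204. ] [28.3 30.4] 65.8 dark 23 [ 441.5 -214.6]
[243 147  29  29 835] z 105.9 rect [ 438.6 -293. ] [27.3 27.5] 65.8 dark 54 [ 432.3 -290.3]
[476 274  24  15 191] z 102.1 rect [ 614.5 -519.4] [24.3 16.7] 2.5 dark 0 
shift cm [2.86 0.05 5.62] yaw now 65.93 pos [ 425.9 -319.   206.2]
turn rad 0.004
```

Agrees with the first measure (438.5,-293, sides at 65.8°). Descend and grip.

```bash
python3 -m crank '0.6 1.44 0.03 1.6 0;0.6 1.44 0.03 1.6 0;0.6 0 0 3 0;0.6 0 0 3 0;0.6 0 0 2 0;0.6 0 0 1.2 0;0.6 0 0 0.7 0;0.6 0 0 0 0;0.6 0 0 0 0;0.2 0 0 0 0;0.2 0 0 0 0;0.2 0 0 0 0;0.2 0 0 0 0;0.2 0 0 0 0;0.2 0 0 0 0' 45
```

```text
t: 8.82
eef_pos: [438.2, -294.8, 76.2]
ee_rot: [[0.409, 0.913, 0.001], [0.913, -0.409, -0.001], [-0.0, 0.001, -1.0]]
ft_force: [-1.0, 0.2, 3.9]
finger_gap: 27.7
gripper_force: 45.0
```

```bash
python3 -m crank '0.2 0 0 -1 0;0.2 0 0 -1.5 0;0.2 0 0 -2 0;0.2 0 0 -2.3 0;0.2 0 0 -2.3 0;0.2 0 0 -2.3 0;0.2 0 0 0 -0.12;0.2 0 0 0 -0.12;0.2 0 0 0 -0.12;0.2 0 0 0 -0.12;0.2 0 0 0 -0.12;0.2 0 0 0 -0.12;0.2 0 0 0 0;0.2 0 0 0 0'
python3 -c "
from h import *
to(526,-5,190,108)"
```

```text
t: 9.98
eef_pos: [437.7, -294.2, 189.4]
ee_rot: [[-0.291, 0.957, -0.001], [0.957, 0.291, 0.001], [0.001, -0.0, -1.0]]
ft_force: [0.2, -0.5, -2.5]
finger_gap: 27.7
gripper_force: 45.0
shift cm [25.09 16.87 -0.04] yaw now 106.94 pos [ 437.7 -294.2  189.4]
turn rad -0.019
```

```bash
python3 -m crank '0.2 2.79 1.87 0 0;0.2 2.79 1.87 0 0;0.2 2.79 1.87 0 0;0.2 2.79 1.87 0 0;0.2 2.79 1.87 0 0;0.2 2.79 1.87 0 0;0.2 2.79 1.87 0 0;0.2 2.79 1.87 0 0;0.2 2.79 1.87 0 0;0.2 0 0 0 -0.019;0.2 0 0 0 0;0.2 0 0 0 0;0.2 0 0 0 0'
python3 - <<'E'
from h import *
c=grab("wrist");save(c,"w3.png")
E
```

```text
t: 11.07
eef_pos: [524.6, -5.9, 189.5]
ee_rot: [[-0.31, 0.951, -0.0], [0.951, 0.31, -0.0], [-0.0, -0.0, -1.0]]
ft_force: [-0.4, 0.1, -2.2]
finger_gap: 27.8
gripper_force: 45.0
```

View pics/w3.png

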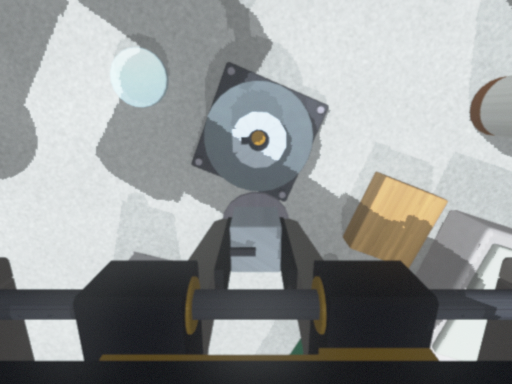

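The view shows the hub at (258,139) with its slot pointing left, and the held head with rib at (243,251) also pointing left; the collar's arc tops out at (258,193).

```bash
python3 - <<'E'
from hub import *
c=hub(258,138,40)
p=cloud(c);g=cv2.cvtColor(c["pixels"],cv2.COLOR_RGB2GRAY)
s=read_state();e=np.array(s["eef_pos"]);R=np.array(s["ee_rot"]);zt=e[2]+29
print("eef",e.round(1))
print("head z",p[238:245,240:270,2].mean().round(1),"collar z",np.median(p[198:205,245:270,2]).round(1))
# rib: dark pixels within the head
box=np.zeros(g.shape,bool);box[236:268,230:275]=1
med=np.median(g[box]);k=box&(g<0.6*med)
n,l,st,ce=cv2.connectedComponentsWithStats(k.astype(np.uint8));i=1+np.argmax(st[1:,4]);v,u=np.nonzero(l==i)
W=np.array([world(c,a,b,zt+3) for a,b in zip(u,v)]);L=(W-e)@R
print("rib px",st[i],"tool frame mean",L.mean(0).round(1),"x",np.percentile(L[:,0],[5,95]).round(1),"y",np.percentile(L[:,1],[2,98]).round(1))
vx,vy,_,_=cv2.fitLine(W[:,:2].astype(np.float32),cv2.DIST_L2,0,.01,.01).ravel();print("rib dir",np.degrees(np.arctan2(vy,vx)).round(1))
# collar arc by depth jump: first row (downwards) with z near collar top
zc=e[2]-5
A=[]
for col in range(236,281,2):
    r=np.nonzero(abs(p[185:225,col,2]-zc)<10)[0]
    if len(r): A.append(((world(c,col,185+r[0]-0.5,zc)-e)@R)[:2])
A=np.array(A)
from scipy.optimize import least_squares
f=least_squares(lambda q:np.hypot(*(A-q).T)-23,[0,0]);print("collar centre tool xy",f.x.round(2),"rms",np.std(f.fun).round(2),len(A))
E
```

```text
top z 67.5
outer circle 511.9 40.1 28.8 ellipse [512.5  40. ] [55.  56.1]
hole area mm2 396.36970239767163
slot n 47 dir deg -159.4 rmax 19.3 hole centroid [509.6  38.8]
eef [524.6  -6.1 189.6]
head z 219.8 collar z 185.2
rib px [230 240  26  28 243] tool frame mean [  2.2  -8.3 -32. ] x [-0.1  4.7] y [-14.4  -1.3]
rib dir 24.3
collar centre tool xy [ 2.53 -0.55] rms 0.17 23
```

```bash
python3 -m crank '0.2 1.5 0.11 0 -0.02;0.2 1.5 0.11 0 0;0.2 1.51 0.1 0 0;0.2 0 0 2 0;0.2 0 0 2 0;0.2 0 0 1.5 0;0.2 0 0 1 0;0.2 0 0 0 0;0.2 0 0 0 0;0.2 0 0 0 0'
python3 -c "
from h import *
s=read_state();e=s['eef_pos'];R=np.array(s['ee_rot']);ax=e+R@[2.5,-.55,0];print('axis',ax.round(1));print('err tool cm',(R.T@(np.array([512.4,40,ax[2]])-ax)/10).round(3));to(0,0,0,109.2)"
```

```text
t: 12.0
eef_pos: [514.1, 38.3, 125.8]
ee_rot: [[-0.331, 0.944, 0.002], [0.944, 0.331, -0.0], [-0.001, 0.002, -1.0]]
ft_force: [0.8, 0.1, -3.0]
finger_gap: 27.7
gripper_force: 45.0
axis [512.8  40.4 125.8]
err tool cm [-0.03  -0.048 -0.   ]
shift cm [ 13.41 -49.8   12.48] yaw now 109.32 pos [514.1  38.3 125.8]
turn rad 0.002
```

Within half a millimetre. Correct it and lower slowly, watching force.

```bash
python3 -m crank '0.2 -0.03 -0.05 0.3 0;0.2 0 0 0.3 0;0.2 0 0 0.3 0;0.2 0 0 0.2 0;0.2 0 0 0 0;0.2 0 0 0 0'
```

```text
t: 12.5
eef_pos: [512.7, 38.3, 113.4]
ee_rot: [[-0.332, 0.943, -0.0], [0.943, 0.332, 0.0], [0.0, -0.0, -1.0]]
ft_force: [-1.0, -0.4, -2.9]
finger_gap: 27.4
gripper_force: 45.0
```

```bash
python3 -m crank '0.2 0 0 0.2 0;0.2 0 0 0.2 0;0.2 0 0 0.2 0;0.2 0 0 0.1 0;0.2 0 0 0 0;0.2 0 0 0 0'
```

```text
t: 13.0
eef_pos: [512.8, 38.3, 106.5]
ee_rot: [[-0.332, 0.943, -0.0], [0.943, 0.332, 0.0], [0.0, -0.0, -1.0]]
ft_force: [-0.3, -0.0, -3.4]
finger_gap: 27.5
gripper_force: 45.0
```

```bash
python3 -m crank '0.2 0 0 0.3 0;0.2 0 0 0.3 0;0.2 0 0 0.3 0;0.2 0 0 0.3 0;0.2 0 0 0.2 0;0.2 0 0 0 0;0.2 0 0 0 0'
```

```text
t: 13.58
eef_pos: [512.7, 38.3, 92.4]
ee_rot: [[-0.332, 0.943, -0.0], [0.943, 0.332, 0.0], [0.0, -0.0, -1.0]]
ft_force: [0.2, 0.5, -2.6]
finger_gap: 28.0
gripper_force: 45.0
```

The key is in the keyway, with no contact force. Now onto the spring.

```bash
python3 -m crank '0.2 0 0 0.3 0;0.2 0 0 0.3 0;0.2 0 0 0.3 0;0.2 0 0 0.3 0;0.2 0 0 0.1 0;0.2 0 0 0 0;0.2 0 0 0 0' 60
```

```text
t: 14.17
eef_pos: [513.4, 38.2, 80.3]
ee_rot: [[-0.332, 0.943, 0.001], [0.943, 0.332, -0.0], [-0.001, 0.001, -1.0]]
ft_force: [-2.2, 0.0, 5.9]
finger_gap: 27.5
gripper_force: 60.0
```

```bash
python3 -m crank '0.2 0 0 0.15 0;0.2 0 0 0.15 0;0.2 0 0 0.1 0;0.2 0 0 0.1 0;0.2 0 0 0 0;0.2 0 0 0 0;0.2 0 0 0 0;0.2 0 0 0 0'
```

```text
t: 14.83
eef_pos: [513.6, 38.2, 77.2]
ee_rot: [[-0.332, 0.943, 0.001], [0.943, 0.332, -0.0], [-0.001, 0.001, -1.0]]
ft_force: [-8.2, 0.7, 19.7]
finger_gap: 27.7
gripper_force: 60.0
```

```bash
python3 -m crank '0.2 0 0 0.05 0;0.2 0 0 0 0;0.2 0 0 0 0;0.2 0 0 0 0;0.2 0 0 0 0;0.2 0 0 0 0;0.2 0 0 0 0;0.2 0 0 0 0'
python3 - <<'E'
from h import *
c=grab("wrist");p=cloud(c)
for r in range(188,262,5): print(r,p[r,245:270,2].mean().round(1),end="; ")
b=grab("scene");t=grab("top")
save(c,"w4.png")
cv2.imwrite("pics/s4.png",cv2.cvtColor(b["pixels"],cv2.COLOR_RGB2BGR))
E
```

```text
t: 15.5
eef_pos: [513.6, 38.1, 77.2]
ee_rot: [[-0.332, 0.943, 0.001], [0.943, 0.332, -0.001], [-0.001, 0.0, -1.0]]
ft_force: [-10.1, -0.3, 23.4]
finger_gap: 27.4
gripper_force: 60.0
188 74.9; 193 77.9; 198 79.8; 203 72.9; 208 76.6; 213 86.1; 218 94.5; 223 102.3; 228 106.7; 233 106.9; 238 106.7; 243 106.9; 248 107.5; 253 108.3; 258 106.9;
```

View pics/w4.png

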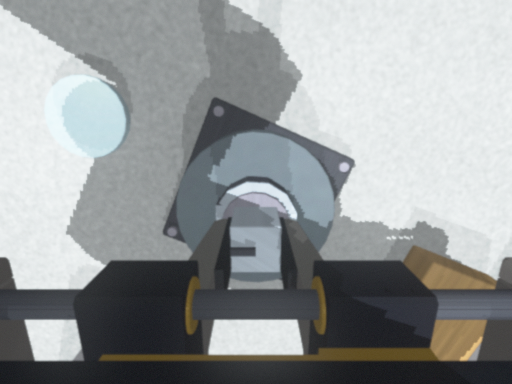

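View pics/s4.png

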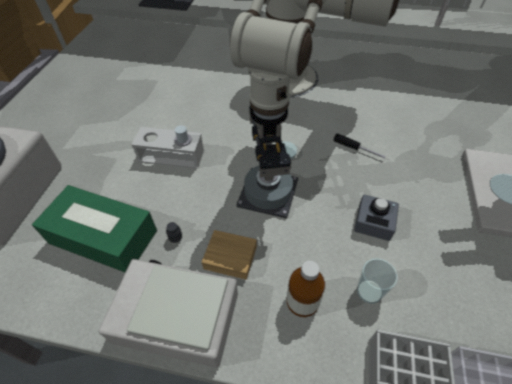

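The wrist view shows the collar on the hub rim at (257,205) and the rib at (243,251). The scene view shows the plain spindle still in the rack at (181,135), with everything else upright. The head top measures 106.9 mm; the rack reading had the same +0.9 mm bias, so the collar is flush. The extra push raised only the force, not the depth.

```bash
python3 -c "
from rig import close_job
print(close_job())"
```

```text
the job is handed in; nothing more can be done
None
```

I pressed and released the unlock button, then keyed the square-headed spindle into the hub and held it there with its collar flush at about 23 N; I handed the job in at about 15.7 s, with the plain spindle still in the rack.

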